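Hang up the dipping basket, free the sagging gate bolt and hold the lock-up gate ajar

ROBOT

A 6-joint arm with a two-finger parallel gripper is mounted at the origin on a cart in front of the work surface, level with it; the furniture and walls round the work are solid. World frame = base frame: x ahead of the robot, y to its left, z up, the work surface at z = 0. Lengths are in m, angles in degrees, forces in N, time in s.
With the tool pointing down it reaches from about 0.375 to 0.9 m from the base axis. Payload 3.1 kg.
Tool frame: the origin (TCP) lies between the finger pads, 19 mm behind the fingertips; this is the grasp point; z points along the fingers, y is the line along which they close (so a half turn about z gives the same grasp; the last joint's range is limited). The gripper opens to 87 mm and grips with 3 to 60 N. Pads are 19 mm wide; open, the fingers measure 117 mm over their backs; the gripper's body (75 mm by 190 mm) begins 51 mm behind the grasp point.
Start: joints at [-76.977, 30.224, 82.088, -0, 67.689, -10.227], TCP at [0.247, -0.574, 0.241] pointing down, gripper open.
Joint ranges: [-176.69, 176.69], [-43.24, 126.21], [12.49, 139.97], [-82, 262], [0, 151.66], [-163.58, 163.58]. Speed limits (degrees/s): [159.86, 159.86, 180, 180, 180, 180].

INTERFACE

Orientations are given as a 3x3 rotation matrix whose columns are the frame's x, y, z axes.
In Python, from rig import read_state, capture, camera_info, hand_in gives the robot as it stands.
- The arm moves only by the tool drive_tool, never from a script. Its argument "motion" is a list of rows, each a list of 2 entries, a list of its own where there are three numbers: the shift along the tool's x, y, z in mm, then the turn, a rotation vector about the tool's x, y, z in rad. A call has 1 to 5 rows; each row shifts and turns the commanded pose from where the row before left it, along the tool's axes as they then stand; what a row does not reach is not made up. A row lasts 1/10 s, in which the tool goes at most 50 mm and 8.59 degrees, less where a joint would pass 70% of its speed; a pose out of reach is approached as far as the arm can. A call is refused whole if a number of a shift passes 50 or a number of a turn 0.15, either way. A call with a gripper value outside its range is refused whole. "gripper" is the opening, from 0 (shut) to 1 (fully open), set as the call begins (left out, the last holds). The fingers move at their own pace and stop on an object; the grip force is fixed at half the most. Time passes only in rows, so rows that do not move let the fingers close. It gives the time, the measured TCP pose, the force, the opening and the grip force at its end, in the units of the state.
- read_state(): the state, without advancing time (a new reading comes with each control period).
- capture(name): name is "scene" or "top" or "wrist"; returns the picture (480x640x3 uint8, red, green, blue); there is no depth.
- camera_info(name): a dict with "fovy" (degrees; the focal length in pixels is half the picture's height over the tangent of half this angle, whatever the lens; pixels are square), "cx", "cy" (the principal point, pixels), "xyz" and "orientation" of the camera in the world; the wrist camera has in their place "T_tool_cam" (4x4, takes a point from camera to tool coordinates, whose origin is the TCP and whose axes are the flange's). Camera axes: x right, y down, z forward; pixel columns grow to the right and rows downward; lengths in m; the calibration is good to about 2 mm. A picture is of the moment at which its call begins: read the wrist's pose just before it. camera_info takes no time and is no camera call.
- hand_in(): hands the job in; it is judged then, once.
The state is a dict: "time_s": time; "joint_positions": joint angles; "qvel": joint speeds; "tau": joint torques, N m; "position": TCP position; "tcp_rot": TCP orientation; "force": force on the tool from outside, world axes, zero at the start; "moment": the same for the moment, N m; "opening": opening from 0.0 (shut) to 1.0 (fully open); "grasp_force": force on a finger pad.
Only numpy, scipy, OpenCV 4.12 (cv2) and the standard library are available. Lean on these libraries where they do the work, as an engineer would, in place of code of your own. Each camera call takes 0.05 s, during which the arm holds its last target. There are 200 camera calls.

TASK

The wire dipping basket stands in the swing of the reagent cage's gate, so first hang it by its bail on the upturned hook of the short stand and let go of it. Then take the gate's sagging bolt by its upright knob and, without forcing it, lift it over the bent-up lip of the keeper while you draw it towards the hinges, and with the same grip pull the self-closing gate open about a hand's width (some 10 cm at its free edge). Finish while still holding the gate ajar by that knob, with the basket hanging on the hook, and leave the loose amber bottle and the timer where they stand.

Things in the scene. Friction and masses are not known exactly. Their poses are not given: they have to be found in the camera images.
- cage: Fixed grey steel mesh lock-up cage with reagent bottles inside, 320 wide (y) x 200 deep (x) x 215 mm high. Origin: centre of its underside on the worktop; its front (gate) faces its own -x, z up. The front face lies at own x = -0.100. A roll of tape lies on its roof, near the back.
- gate_hinge (a point): Point on the vertical hinge axis of the gate, 100 mm above the worktop, at the gate's left edge as seen from the robot (cage frame x -0.100, y +0.132). It does not move with the gate. The gate runs 259 mm from it to the cage's -y side and opens to the cage's -x (towards the robot). Its axes turn with the gate.
- gate_edge (a point): Front of the gate's free edge, 190 mm above the worktop, 259 mm from the hinge axis; moves with the gate.
- gate (a joint): Opening angle of the gate, rad: 0 shut, limit 1.5; it grows as the free edge comes out to the cage's -x (clockwise from above). A spring closes it with 0.21 N m when shut plus 0.3 N m per rad (about 2 N at the knob). 0.39 rad is 10 cm at the free edge.
- bolt (a joint): How far the bolt is drawn, m: 0 is shot, limit 0.036; grows towards the hinges (along the gate's own +y, which is the cage's +y while the gate is shut). Starts at 0 to 3 mm; dry friction about 1 N. From about 0.004 the shoulder of its nose runs against the keeper's lip unless the bolt is lifted; from 0.021 the nose is clear of the keeper and the gate is free.
- bolt_sag (a joint): How far the bolt is lifted in its worn, tall straps, m: 0 is sagged (its own weight of 2 N pulls it there), limit 0.016. It must be lifted at least 7 mm for its nose to pass over the keeper's lip; 10 to 12 mm is comfortable. It drops again if let go.
- bolt_knob (a point): Centre of the bolt's black upright knob: a vertical cylinder 15 mm thick, from 22 mm below this point to 12 mm above it, under a 20 mm cap 7 mm high. 224 mm above the worktop while the bolt sags; moves with the bolt. Grip it here from above, closing along the gate's width. It stands 26 mm before the gate's front, 202 mm along it from the hinge when shot; straps below reach 194 mm high.
- keeper_lip (a point): Middle of the top of the bent-up lip on the gate side of the steel keeper, fixed to the cage's right front post; the shoulder of the bolt's nose lies behind it (on the side away from the gate).
- keeper: The steel keeper, a staple about 45 x 27 x 62 mm fixed on the cage's right front post; its frame is the cage's own. In it lies the nose of the bolt: the bolt is a level 10 mm rod along the gate's front, and its nose a shoulder 26 mm in diameter and 12 mm long.
- basket: Stainless wire dipping basket, 0.16 kg: tray 64 (x) x 94 (y) x 39 mm high, with a rigid bail of 8 mm round bar. Origin: centre of its underside; z up. The bail's level top bar runs along the basket's own y, straight for 100 mm, its centreline 170 mm above the underside; the bail's uprights stand at own y = +-0.058. It stands on the worktop in front of the gate.
- basket_bail (a point): Middle of the bail's top bar (on its centreline), 170 mm above the basket's underside. Grip the bar beside its middle (30 to 38 mm along it) so that the hook can take the middle.
- hook_stand: Fixed short retort stand: base plate 170 x 120 x 12 mm, rod 270 mm high, and at 245 mm a bosshead with a horizontal hook arm of 8 mm round bar that points to the stand's own -x. Origin: underside of the base, on the rod's axis; z up. The stand's top is 275 mm high.
- hook_seat (a point): Where the bail's centreline lies when hung, in the hook's trough: 93 mm from the rod along the stand's own -x, 240 mm above the worktop; axes as the stand's. The hook bar lies in the stand's x-z plane; its upturned tip, 25 mm further out (-x), is 257 mm high, the arm on the rod's side 249 mm. Bring the bail in from the tip's side with its bar above 265 mm, then lower it.
- bottle: Loose amber glass screw-cap bottle standing on the worktop (not one of those in the cage), bystander, 60 mm in diameter, 128 mm high, origin at the centre of its underside.
- timer: Small white bench timer, bystander, 38 x 64 x 61 mm, origin at the centre of its underside.

How it is judged:
By the outcome, as a careful person would: the job done as asked, in the order asked, and still so for the second after the job is handed in, while the arm keeps its last pose, push and grip.
It also fails if it takes over 56 s, if anything falls off the work surface, if the arm or the gripper's body presses on something with over 40 N, if the wrist force passes 120 N, or if a joint passes its speed limit or range.

## Working session

There is one attempt and no reset: what is moved stays moved. The work goes in short steps, Python scripts to look and compute and a tool call to move; the robot and the scene stay as the last step left them, time stands still between calls to the robot, and variables do not carry over. Pictures are saved under pics/ and viewed, at most 10 in all, crops included, and the job is handed in when it is done.

Besides the shell and the picture viewer there is one more tool, called after "Emit:" as name([rows], argument=value, ...), one row to a line, values as JSON. drive_tool: Moves the arm, as the interface text tells. Its arguments: {"type":"object","properties":{"motion":{"type":"array","items":{"type":"array"}},"gripper":{"type":"number"}},"required":["motion"]}

```bash
mkdir -p pics; python3 - <<'E'
from rig import *
import cv2,json
s=read_state();print({k:s[k] for k in('time_s','position','tcp_rot','opening')})
for n in('scene','top','wrist'):
    print(n,camera_info(n))
for n in('scene','top'):
    cv2.imwrite(f'pics/{n}0.png',capture(n)[:,:,::-1])
E
```

```text
{'time_s': 0.0, 'position': array([ 0.24663161, -0.57355863,  0.24028341]), 'tcp_rot': array([[ 9.18761216e-01,  3.94813385e-01, -4.67198537e-04],
       [ 3.94813474e-01, -9.18758983e-01,  2.06202351e-03],
       [ 3.84871629e-04, -2.07896350e-03, -9.99997765e-01]]), 'opening': 1.0034881583872897}
scene {'fovy': 42.01673866733635, 'cx': 318.21847168151, 'cy': 242.98835163209304, 'xyz': array([-0.10310487, -1.24764151,  0.89876194]), 'orientation': array([[ 0.86660545, -0.2428125 ,  0.43593244],
       [-0.49882311, -0.39868827,  0.76956037],
       [-0.01305773, -0.88435838, -0.46662591]])}
top {'fovy': 43.81944898059632, 'cx': 315.0653875546893, 'cy': 243.67313231930433, 'xyz': array([ 0.43522374, -0.0561225 ,  1.73794513]), 'orientation': array([[-2.34966783e-03, -9.96320269e-01,  8.56761435e-02],
       [-9.99856460e-01,  9.03120568e-04, -1.69187498e-02],
       [ 1.67791174e-02, -8.57035990e-02, -9.96179379e-01]])}
wrist {'fovy': 59.16362169039143, 'cx': 314.45232938601197, 'cy': 236.06398539789143, 'T_tool_cam': array([[ 9.60995028e-04, -9.68266764e-01, -2.49917086e-01,
         6.77277289e-02],
       [ 9.99999444e-01,  8.21920464e-04,  6.60844077e-04,
         1.67287311e-04],
       [-4.34461388e-04, -2.49917583e-01,  9.68267015e-01,
        -1.43464625e-01],
       [ 0.00000000e+00,  0.00000000e+00,  0.00000000e+00,
         1.00000000e+00]])}
```

View pics/scene0.png

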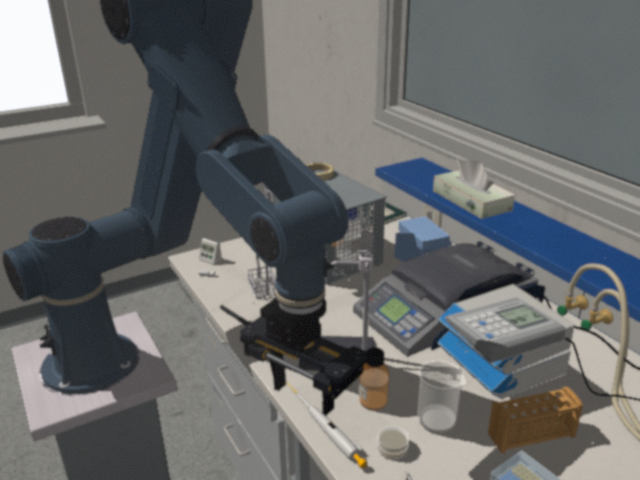

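View pics/top0.png

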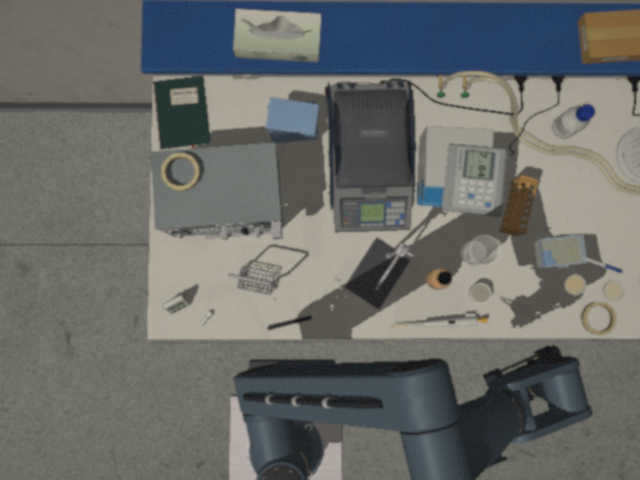

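The scene view is partly blocked by the arm. In the top view the cage is at (215,190), the basket at (260,275), the stand at (385,265), the bottle at (438,278) and the timer at (178,302). I'll zoom in.

```bash
python3 - <<'E'
import cv2
t=cv2.imread('pics/top0.png')[205:325,220:430]
cv2.imwrite('pics/top0z.png',cv2.resize(t,None,fx=3.8,fy=3.8,interpolation=cv2.INTER_CUBIC))
E
```

```text
(no output)
```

View pics/top0z.png

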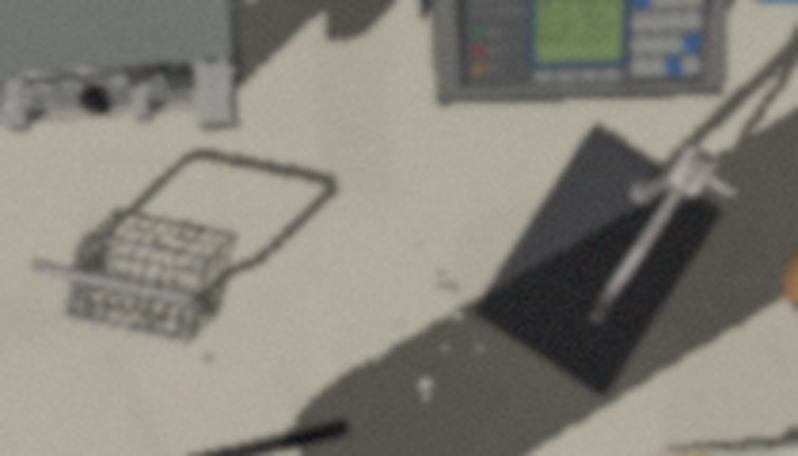

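The bail bar (light) runs from zoom (35,263) to (200,300). The hook tip is at (598,318), the boss at (690,175) and the knob at (95,98). I'll cast these onto planes for rough estimates.

```bash
cat >h.py <<'E'
import numpy as np, cv2
from rig import *
def cam(name,st=None):
    c=camera_info(name); f=240/np.tan(np.radians(c['fovy']/2)); K=np.array([[f,0,c['cx']],[0,f,c['cy']],[0,0,1]])
    if name=='wrist':
        T=np.eye(4);T[:3,:3]=st['tcp_rot'];T[:3,3]=st['position'];T=T@c['T_tool_cam'];return K,T[:3,:3],T[:3,3]
    return K,c['orientation'],c['xyz']
def ray(C,p):
    K,R,t=C; d=R@np.linalg.solve(K,[p[0],p[1],1]); return t,d/np.linalg.norm(d)
def onz(C,p,z):
    o,d=ray(C,p); return o+d*(z-o[2])/d[2]
def proj(C,X):
    K,R,t=C; q=K@(R.T@(np.array(X)-t)); return q[:2]/q[2]
def tri(obs):
    A=0;b=0
    for C,p in obs:
        o,d=ray(C,p);M=np.eye(3)-np.outer(d,d);A=A+M;b=b+M@o
    X=np.linalg.solve(A,b); r=[np.linalg.norm(np.cross(X-ray(C,p)[0],ray(C,p)[1]))*1000 for C,p in obs]
    return X,np.round(r,1)
def tool(v,st):  # world vector (m) -> tool axes mm
    return np.round(1000*st['tcp_rot'].T@np.array(v),1)
E
python3 - <<'E'
from h import *
np.set_printoptions(precision=4,suppress=True)
C=cam('top');z=lambda u,v:(220+u/3.8,205+v/3.8)
for n,p,h in[('bailL',z(35,263),.17),('bailR',z(200,300),.17),('tip',z(598,318),.257),('boss',z(690,175),.26),('knob',z(95,98),.243),
 ('b1',z(598,125),.012),('b2',z(718,205),.012),('b3',z(605,392),.012),('b4',z(480,308),.012),
 ('cageL',(158,233),.215),('cageR',(282,232),.215),('bottle',(438,278),.125),('timer',(178,302),.05)]:
    print(n,onz(C,p,h))
E
```

```text
bailL [0.49   0.1424 0.17  ]
bailR [0.4643 0.0287 0.17  ]
tip [ 0.4504 -0.2355  0.257 ]
boss [ 0.5437 -0.2966  0.26  ]
knob [0.5965 0.0946 0.243 ]
b1 [ 0.6004 -0.2669  0.012 ]
b2 [ 0.5389 -0.3581  0.012 ]
b3 [ 0.397  -0.2699  0.012 ]
b4 [ 0.4607 -0.1754  0.012 ]
cageL [0.5939 0.3192 0.215 ]
cageR [0.5963 0.0027 0.215 ]
bottle [ 0.4803 -0.4164  0.125 ]
timer [0.4165 0.3001 0.05  ]
```

```bash
cat >>h.py <<'E'
from scipy.spatial.transform import Rotation as Ro
import json
def plan(path,n=None,st=None):
    """path: [(x,y,z,yaw_deg of tool x),...], tool down; prints rows"""
    st=st or read_state();p=np.array(st['position']);R=np.array(st['tcp_rot'])
    for q in path:
        tgt=np.array(q[:3]);c,s=np.cos(np.radians(q[3])),np.sin(np.radians(q[3]))
        Rt=np.array([[c,s,0],[s,-c,0],[0,0,-1.]])
        rv=Ro.from_matrix(R.T@Rt).as_rotvec()
        k=int(q[4]) if len(q)>4 else int(np.ceil(max(np.linalg.norm(tgt-p)/.048,np.linalg.norm(rv)/.145)))
        for i in range(k):
            d=1000*R.T@((tgt-p)/(k-i)); rr=Ro.from_matrix(R.T@Rt).as_rotvec()/(k-i)
            d=np.round(d,1); rr=np.round(rr,3)
            print(json.dumps([[float(x) for x in d],[float(x) for x in rr]]))
            p=p+R@d/1000; R=R@Ro.from_rotvec(rr).as_matrix()
        print('--')
E
python3 -c "
from h import *
plan([(.42,-.25,.40,57,10)])"
```

```text
[[28.7, -22.9, -15.9], [-0.0, -0.0, -0.059]]
[[30.0, -21.2, -15.9], [-0.0, -0.0, -0.059]]
[[31.2, -19.4, -15.9], [-0.0, -0.0, -0.059]]
[[32.3, -17.5, -15.9], [-0.0, -0.0, -0.059]]
[[33.3, -15.6, -15.9], [-0.0, -0.0, -0.059]]
[[34.1, -13.6, -15.9], [-0.0, -0.0, -0.059]]
[[34.9, -11.5, -15.9], [-0.0, -0.0, -0.059]]
[[35.5, -9.5, -15.9], [-0.001, -0.0, -0.059]]
[[36.0, -7.3, -16.0], [-0.0, -0.001, -0.059]]
[[36.3, -5.2, -15.9], [-0.0, -0.0, -0.058]]
--
```

Emit:
drive_tool([
  [[29,-23,-16],[0,0,-0.06]],
  [[30,-21,-16],[0,0,-0.06]],
  [[31,-19,-16],[0,0,-0.06]],
  [[32,-17,-16],[0,0,-0.06]],
  [[33,-16,-16],[0,0,-0.06]],
])

```text
time_s: 0.6
position: [0.3333, -0.4113, 0.3214]
tcp_rot: [[0.76, 0.65, -0.0], [0.65, -0.76, 0.001], [0.0, -0.001, -1.0]]
force: [-0.6, 0.6, -0.3]
opening: 1.0
grasp_force: 0.0
```

Emit:
drive_tool([
  [[34,-14,-16],[0,0,-0.06]],
  [[35,-11,-16],[0,0,-0.06]],
  [[35,-9,-16],[0,0,-0.06]],
  [[36,-7,-16],[0,0,-0.06]],
  [[36,-5,-16],[0,0,-0.06]],
])

```text
time_s: 1.1
position: [0.4191, -0.2501, 0.4016]
tcp_rot: [[0.533, 0.846, -0.0], [0.846, -0.533, 0.001], [0.0, -0.001, -1.0]]
force: [-0.4, -0.4, 0.2]
opening: 0.998
grasp_force: 0.0
```

Emit:
drive_tool([
  [[0,0,0],[0,0,0]],
  [[0,0,0],[0,0,0]],
  [[0,0,0],[0,0,0]],
])

```text
time_s: 1.4
position: [0.4183, -0.2521, 0.4004]
tcp_rot: [[0.536, 0.844, -0.001], [0.844, -0.536, 0.001], [-0.0, -0.002, -1.0]]
force: [1.0, 1.0, -0.5]
opening: 1.003
grasp_force: 0.0
```

```bash
cat >snap.py <<'E'
from h import *
import sys,pickle
n=sys.argv[1]; st=read_state(); im=capture('wrist')[:,:,::-1]
cv2.imwrite(f'pics/{n}.png',im); pickle.dump(st,open(f'pics/{n}.pkl','wb'))
print(st['time_s'],st['position'].round(4),np.abs(st['qvel']).max().round(2))
E
python3 snap.py w1
python3 -c "
from h import *
plan([(.455,.04,.37,77.3,7),(.455,.04,.31,77.3,2)])"
```

```text
1.4 [ 0.4183 -0.2521  0.4004] 0.94
[[38.1, -18.0, 4.4], [-0.0, -0.0, -0.049]]
[[38.9, -16.1, 4.4], [-0.0, -0.0, -0.049]]
[[39.6, -14.1, 4.3], [-0.0, -0.0, -0.049]]
[[40.3, -12.2, 4.4], [-0.0, -0.0, -0.049]]
[[40.8, -10.2, 4.3], [-0.001, -0.0, -0.05]]
[[41.3, -8.2, 4.4], [-0.0, -0.0, -0.049]]
[[41.7, -6.1, 4.3], [-0.001, -0.0, -0.05]]
--
[[-0.0, -0.0, 30.0], [0.0, -0.0, 0.0]]
[[-0.0, -0.0, 30.0], [0.0, -0.0, 0.0]]
--
```

View pics/w1.png

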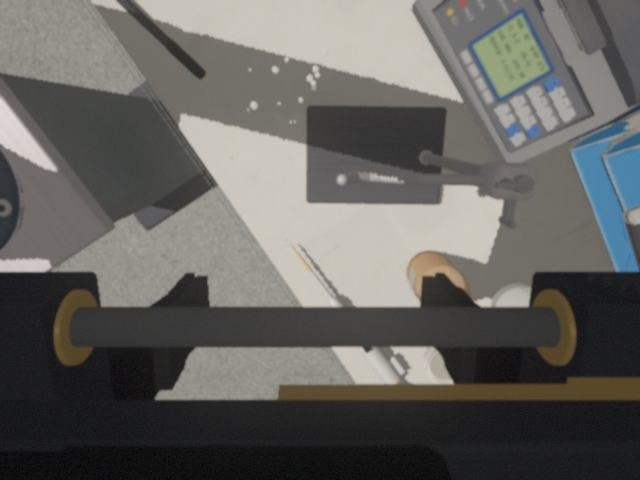

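Wrist view 1: hook tip ball at (342,180), hook bar running right to the boss and rod near (520,185), bottle at (437,275). Now the basket.

Emit:
drive_tool([
  [[38,-18,4],[0,0,-0.05]],
  [[39,-16,4],[0,0,-0.05]],
  [[40,-14,4],[0,0,-0.05]],
  [[40,-12,4],[0,0,-0.05]],
  [[41,-10,4],[0,0,-0.05]],
])

```text
time_s: 1.95
position: [0.4449, -0.0425, 0.3804]
tcp_rot: [[0.311, 0.95, -0.001], [0.95, -0.311, 0.0], [-0.0, -0.001, -1.0]]
force: [0.7, -0.1, 0.2]
opening: 1.001
grasp_force: 0.0
```

Emit:
drive_tool([
  [[41,-8,4],[0,0,-0.05]],
  [[41,-6,4],[0,0,-0.05]],
  [[0,0,25],[0,0,0]],
  [[0,0,0],[0,0,0]],
  [[0,0,0],[0,0,0]],
])

```text
time_s: 2.45
position: [0.455, 0.0388, 0.3477]
tcp_rot: [[0.215, 0.977, -0.002], [0.977, -0.215, -0.0], [-0.0, -0.002, -1.0]]
force: [0.1, -0.1, -0.3]
opening: 1.002
grasp_force: 0.0
```

```bash
python3 snap.py w2
```

```text
2.45 [0.455  0.0388 0.3477] 1.67
```

View pics/w2.png

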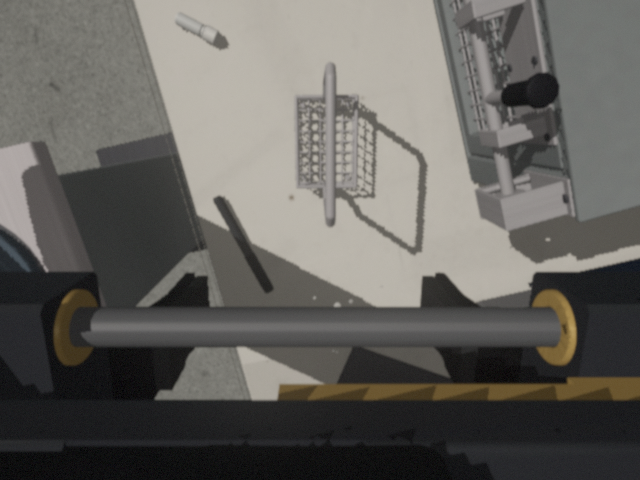

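Wrist view 2: bail bar vertical from (330,65) to (330,223), knob cap centre at about (541,90), keeper at (525,200). I'll triangulate with the top view.

```bash
python3 - <<'E'
from h import *
import pickle
np.set_printoptions(precision=4,suppress=True)
L=lambda n:cam('wrist',pickle.load(open(f'pics/{n}.pkl','rb')))
T=cam('top');z=lambda u,v:(220+u/3.8,205+v/3.8)
W1,W2=L('w1'),L('w2')
for n,a,b in[('bailL',z(35,263),(330,68)),('bailR',z(200,300),(330,221)),('knob',z(95,98),(541,90))]:
    print(n,*tri([(T,a),(W2,b)]))
print('tip',*tri([(T,z(598,318)),(W1,(342,180))]))
for p in[(330,68),(330,221)]:print('bail@.174',onz(W2,p,.172))
print('knob@.243',onz(W2,(541,90),.243))
for p,h in[((342,180),.257),((425,180),.252),((515,185),.272)]:print('hook',onz(W1,p,h))
E
```

```text
bailL [0.4913 0.1473 0.1279] [0.4 0.4]
bailR [0.4651 0.0295 0.1538] [0.5 0.5]
knob [0.5971 0.0961 0.2409] [1.3 1.3]
tip [ 0.4509 -0.242   0.2026] [0.2 0.2]
bail@.174 [0.4885 0.1419 0.172 ]
bail@.174 [0.4658 0.0335 0.172 ]
knob@.243 [0.5965 0.0973 0.243 ]
hook [ 0.4514 -0.2343  0.257 ]
hook [ 0.4997 -0.2657  0.252 ]
hook [ 0.544  -0.2947  0.272 ]
```

```bash
python3 - <<'E'
from h import *
S=cam('scene');im=capture('scene')[:,:,::-1];cv2.imwrite('pics/s1.png',im)
for n,X in dict(bailL=(.49,.143,.17),bailR=(.465,.032,.17),knob=(.597,.0965,.243),tip=(.4512,-.235,.257),rod=(.544,-.295,.275)).items():print(n,proj(S,X).round(1))
c=im[150:350,230:430];cv2.imwrite('pics/s1z.png',cv2.resize(c,None,fx=3,fy=3,interpolation=cv2.INTER_CUBIC))
E
```

```text
bailL [254.5 222.8]
bailR [264.  241.5]
knob [297.3 195.2]
tip [310.5 256.8]
rod [363.1 250. ]
```

View pics/s1z.png

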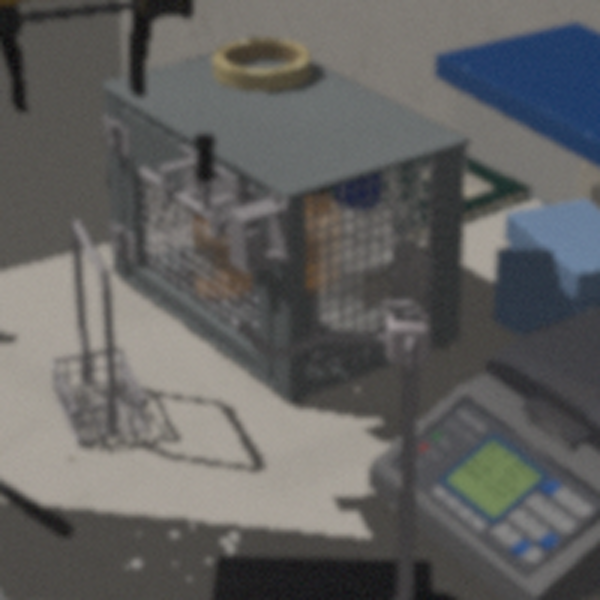

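```bash
python3 - <<'E'
from h import *
import pickle
np.set_printoptions(precision=4,suppress=True)
L=lambda n:cam('wrist',pickle.load(open(f'pics/{n}.pkl','rb')))
T=cam('top');S=cam('scene');z=lambda u,v:(220+u/3.8,205+v/3.8);s=lambda u,v:(230+u/3,150+v/3)
W1,W2=L('w1'),L('w2')
print('bailL',*tri([(T,z(35,263)),(W2,(330,68)),(S,s(78,222))]))
print('bailR',*tri([(T,z(200,300)),(W2,(330,221)),(S,s(108,275))]))
print('captop',*tri([(T,z(95,98)),(W2,(541,90)),(S,s(205,140))]))
print('rodtop',*tri([(T,z(690,175)),(W1,(520,185)),(S,s(405,305))]))
for h in(.012,.1,.245):print(h,'base?',onz(W1,(342,180),h),onz(T,z(598,318),h))
for p in((425,158),(510,222),(505,185)):print('part@.25',onz(W1,p,.25))
for p in((310,107),(445,107),(443,203),(308,200)):print('plate',onz(W1,p,.012))
im=cv2.imread('pics/w1.png')[130:240,320:560];a=cv2.resize(im,None,fx=2.5,fy=2.5,interpolation=cv2.INTER_CUBIC)
b=cv2.resize(cv2.imread('pics/s1.png')[225:375,330:410],None,fx=3,fy=3,interpolation=cv2.INTER_CUBIC)[:275]
cv2.imwrite('pics/z1.png',np.hstack([a[:275],b[:275]]));print(a.shape,b.shape)
E
```

```text
bailL [0.4907 0.1421 0.1664] [0.9 2.  2.8]
bailR [0.4665 0.0303 0.169 ] [2.6 2.6 3.1]
captop [0.5984 0.0959 0.2384] [1.7 1.4 1.2]
rodtop [ 0.5457 -0.2962  0.2713] [3.1 1.2 2. ]
0.012 base? [ 0.4487 -0.2681  0.012 ] [ 0.4529 -0.2652  0.012 ]
0.1 base? [ 0.4497 -0.256   0.1   ] [ 0.452  -0.2545  0.1   ]
0.245 base? [ 0.4513 -0.236   0.245 ] [ 0.4506 -0.237   0.245 ]
part@.25 [ 0.5072 -0.2529  0.25  ]
part@.25 [ 0.5367 -0.3248  0.25  ]
part@.25 [ 0.5453 -0.299   0.25  ]
plate [ 0.4619 -0.1725  0.012 ]
plate [ 0.5992 -0.2596  0.012 ]
plate [ 0.5421 -0.3619  0.012 ]
plate [ 0.3989 -0.2666  0.012 ]
(275, 600, 3) (275, 240, 3)
```

View pics/z1.png

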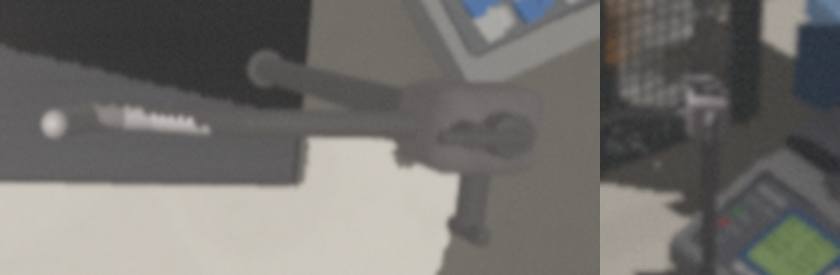

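The lit bar is the hook: its ends agree between views at z≈0.25, and its rod end matches the rod. Bail height measures about 0.168, the knob cap top about 0.24. Next I go in to grip the bail 34 mm from its middle, on the −y side.

```bash
python3 -c "
from h import *
plan([(.4708,.0537,.250,77.8,3),(.4708,.0537,.170,77.8,3)])"
```

```text
[[6.1, 3.7, 32.9], [0.0, 0.0, -0.002]]
[[6.0, 3.8, 33.0], [0.0, 0.0, -0.001]]
[[6.1, 3.8, 32.9], [0.001, 0.0, -0.002]]
--
[[-0.0, -0.0, 26.7], [-0.0, 0.0, 0.0]]
[[-0.0, -0.0, 26.7], [-0.0, 0.0, 0.0]]
[[-0.0, -0.0, 26.6], [-0.0, 0.0, 0.0]]
--
```

Emit:
drive_tool([
  [[6,4,33],[0,0,0]],
  [[6,4,33],[0,0,0]],
  [[6,4,32],[0,0,0]],
  [[0,0,0],[0,0,0]],
  [[0,0,0],[0,0,0]],
])

```text
time_s: 3.05
position: [0.4713, 0.0539, 0.251]
tcp_rot: [[0.215, 0.977, 0.0], [0.977, -0.215, -0.0], [-0.0, 0.0, -1.0]]
force: [-0.4, 0.2, 0.7]
opening: 0.999
grasp_force: 0.0
```

```bash
python3 snap.py w3; python3 - <<'E'
from h import *
import pickle
st=read_state();W=cam('wrist',st)
im=cv2.imread('pics/w3.png')
for X in((.4786,.0862,.17),(.4908,.1421,.17),(.4665,.0303,.17)):print(proj(W,X).round(0))
# brightest/darkest transitions across the bar at several rows
g=cv2.GaussianBlur(cv2.cvtColor(im,cv2.COLOR_BGR2GRAY),(3,3),0)
for v in(60,100,140,180,220):print(v,[int(x) for x in g[v,270:370:3]])
E
```

```text
3.05 [0.4713 0.0539 0.251 ] 1.82
[314. 194.]
[313.  81.]
[314. 293.]
60 [165, 166, 165, 165, 166, 167, 168, 167, 168, 168, 168, 167, 168, 168, 168, 168, 167, 168, 168, 168, 168, 168, 168, 168, 168, 168, 167, 167, 168, 168, 167, 167, 167, 167]
100 [164, 165, 166, 166, 166, 167, 167, 167, 167, 166, 167, 150, 141, 150, 133, 108, 106, 165, 168, 168, 168, 168, 168, 168, 167, 168, 167, 168, 167, 167, 166, 167, 166, 168]
140 [167, 153, 112, 102, 121, 133, 117, 109, 97, 93, 98, 103, 137, 145, 134, 110, 90, 127, 118, 121, 127, 138, 119, 119, 134, 133, 138, 125, 153, 167, 153, 130, 94, 86]
180 [170, 163, 133, 94, 108, 103, 113, 119, 106, 85, 91, 96, 133, 144, 135, 112, 90, 115, 103, 121, 142, 132, 101, 117, 138, 132, 138, 121, 144, 167, 140, 150, 135, 117]
220 [170, 169, 147, 116, 132, 132, 110, 107, 117, 127, 131, 127, 132, 143, 136, 115, 88, 112, 122, 122, 123, 123, 126, 133, 126, 132, 138, 123, 129, 145, 137, 163, 165, 140]
```

Bar is within 2 mm of prediction. Descend and grip.

Emit:
drive_tool([
  [[0,-1,27],[0,0,0]],
  [[0,0,27],[0,0,0]],
  [[0,0,27],[0,0,0]],
  [[0,0,0],[0,0,0]],
])

```text
time_s: 3.5
position: [0.469, 0.0546, 0.1687]
tcp_rot: [[0.214, 0.977, -0.003], [0.977, -0.214, 0.0], [-0.0, -0.003, -1.0]]
force: [-0.8, -0.5, 0.2]
opening: 1.0
grasp_force: 0.0
```

Emit:
drive_tool([
  [[0,0,0],[0,0,0]],
  [[0,0,0],[0,0,0]],
  [[0,0,0],[0,0,0]],
  [[0,0,0],[0,0,0]],
  [[0,0,0],[0,0,0]],
], gripper=0)

```text
time_s: 4.0
position: [0.4701, 0.055, 0.1699]
tcp_rot: [[0.213, 0.977, 0.001], [0.977, -0.213, -0.0], [0.0, 0.001, -1.0]]
force: [-0.3, -0.1, -1.0]
opening: 0.63
grasp_force: 0.0
```

Emit:
drive_tool([
  [[0,0,0],[0,0,0]],
  [[0,0,0],[0,0,0]],
  [[0,0,0],[0,0,0]],
])

```text
time_s: 4.3
position: [0.4697, 0.055, 0.1692]
tcp_rot: [[0.213, 0.977, -0.0], [0.977, -0.213, 0.0], [-0.0, -0.0, -1.0]]
force: [0.2, -0.6, 0.2]
opening: 0.359
grasp_force: 0.0
```

Emit:
drive_tool([
  [[0,0,0],[0,0,0]],
  [[0,0,0],[0,0,0]],
  [[0,0,0],[0,0,0]],
  [[0,0,0],[0,0,0]],
  [[0,0,0],[0,0,0]],
])

```text
time_s: 4.8
position: [0.4697, 0.055, 0.1692]
tcp_rot: [[0.213, 0.977, -0.0], [0.977, -0.213, 0.0], [0.0, -0.0, -1.0]]
force: [0.6, -0.2, -0.4]
opening: 0.08
grasp_force: 29.9
```

```bash
python3 -c "
from h import *
s=read_state();print(s['opening'],s['grasp_force'])
import numpy as np
# bar yaw at hook 57.1; seat; mid offset = TCP + o*u
sx=np.array([.84,-.543]);u=np.array([.543,.84]);seat=np.array([.4685,-.247])
o=.0327
for r in(-.075,0):print(r,seat+r*sx-o*u)
pre=seat-.075*sx-o*u
plan([(.4697,.055,.30,77.5,4),(*pre,.30,57.1,6)])"
```

```text
0.08015941471181373 29.91320487577468
-0.075 [ 0.3877439 -0.233743 ]
0 [ 0.4507439 -0.274468 ]
[[0.0, -0.0, -32.7], [-0.0, -0.0, 0.001]]
[[0.0, -0.0, -32.7], [-0.0, -0.0, 0.001]]
[[0.0, -0.0, -32.7], [-0.0, -0.0, 0.001]]
[[0.0, -0.1, -32.7], [-0.0, -0.0, 0.0]]
--
[[-49.9, -2.9, -0.0], [-0.0, -0.0, 0.059]]
[[-50.0, 0.0, -0.0], [-0.0, -0.0, 0.059]]
[[-49.9, 3.0, -0.0], [-0.0, -0.0, 0.06]]
[[-49.7, 6.0, -0.0], [-0.0, -0.0, 0.059]]
[[-49.3, 8.9, -0.0], [-0.0, -0.0, 0.06]]
[[-48.6, 11.8, -0.0], [-0.0, -0.0, 0.059]]
--
```

Emit:
drive_tool([
  [[0,0,-15],[0,0,0]],
  [[0,0,-30],[0,0,0]],
  [[0,0,-35],[0,0,0]],
  [[0,0,-35],[0,0,0]],
  [[0,0,-15],[0,0,0]],
])

```text
time_s: 5.3
position: [0.4709, 0.0549, 0.3022]
tcp_rot: [[0.213, 0.977, 0.005], [0.977, -0.213, -0.001], [0.001, 0.005, -1.0]]
force: [0.6, 0.4, -2.0]
opening: 0.082
grasp_force: 30.0
```

Emit:
drive_tool([
  [[-20,-1,0],[0,0,0.03]],
  [[-30,-1,0],[0,0,0.04]],
  [[-32,0,0],[0,0,0.04]],
  [[-32,1,0],[0,0,0.04]],
  [[-32,2,0],[0,0,0.04]],
])

```text
time_s: 5.8
position: [0.4275, -0.086, 0.299]
tcp_rot: [[0.395, 0.919, -0.001], [0.919, -0.395, 0.0], [-0.0, -0.001, -1.0]]
force: [0.1, -0.0, -1.2]
opening: 0.078
grasp_force: 30.0
```

Emit:
drive_tool([
  [[-32,3,0],[0,0,0.04]],
  [[-32,4,0],[0,0,0.04]],
  [[-30,6,0],[0,0,0.04]],
  [[-28,6,0],[0,0,0.035]],
  [[-15,4,0],[0,0,0.01]],
])

```text
time_s: 6.3
position: [0.3855, -0.2197, 0.299]
tcp_rot: [[0.542, 0.84, -0.001], [0.84, -0.542, -0.001], [-0.001, -0.0, -1.0]]
force: [-0.2, 0.7, -1.2]
opening: 0.081
grasp_force: 30.0
```

Emit:
drive_tool([
  [[0,0,0],[0,0,0]],
  [[0,0,0],[0,0,0]],
  [[0,0,0],[0,0,0]],
])

```text
time_s: 6.6
position: [0.3862, -0.2166, 0.299]
tcp_rot: [[0.539, 0.842, -0.001], [0.842, -0.539, 0.001], [0.001, -0.001, -1.0]]
force: [0.5, -0.3, -0.5]
opening: 0.081
grasp_force: 30.0
```

```bash
python3 snap.py w4;python3 - <<'E'
from h import *
W=cam('wrist',read_state());s=read_state();print(s['opening'],s['grasp_force'],s['tcp_rot'].round(3).tolist())
for X in((.451,-.236,.257),(.4685,-.247,.24),(.545,-.296,.27)):print(proj(W,X).round(0))
E
```

```text
6.6 [ 0.3862 -0.2166  0.299 ] 0.43
0.07829147168679836 30.04207915160805 [[0.538, 0.843, -0.0], [0.843, -0.538, 0.001], [0.0, -0.001, -1.0]]
[457. 239.]
[488. 230.]
[730. 247.]
```

View pics/w4.png

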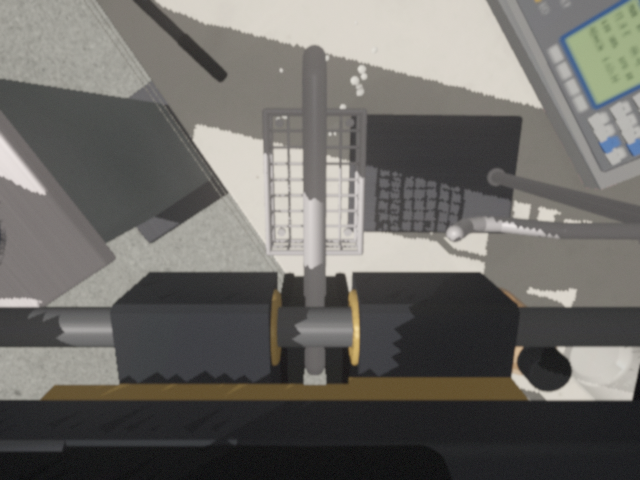

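View 4: bail held level and straight along column 314, far end at (314,52). Hook tip is at (455,233), bar running right. I'll refine the tip position.

```bash
python3 - <<'E'
from h import *
import pickle
np.set_printoptions(precision=4,suppress=True)
P=lambda n:pickle.load(open(f'pics/{n}.pkl','rb'))
T=cam('top');z=lambda u,v:(220+u/3.8,205+v/3.8)
W1,W4=cam('wrist',P('w1')),cam('wrist',P('w4'));s=P('w4')
print('tip',*tri([(T,z(598,318)),(W1,(342,180)),(W4,(455,233))]),*tri([(W1,(342,180)),(W4,(455,233))]))
for p in((455,233),):print(onz(W4,p,.257))
print('hook bar 560,228',onz(W4,(560,228),.249),onz(W1,(425,180),.249))
e=onz(W4,(314,50),.299);print('bail end in tool',tool(e-s['position'],s), 'p',s['position'])
E
```

```text
tip [ 0.4513 -0.2355  0.2514] [1.1 0.3 0.8] [ 0.4517 -0.2349  0.2524] [0.3 0.3]
[ 0.4512 -0.2329  0.257 ]
hook bar 560,228 [ 0.4952 -0.2605  0.249 ] [ 0.5002 -0.2664  0.249 ]
bail end in tool [91.1 -0.2  0.1] p [ 0.3862 -0.2166  0.299 ]
```

Emit:
drive_tool([
  [[-4,15,0],[0,0,0]],
  [[-4,25,0],[0,0,0]],
  [[-4,25,0],[0,0,0]],
  [[0,15,0],[0,0,0]],
  [[0,6,0],[0,0,0]],
])

```text
time_s: 7.15
position: [0.4537, -0.2743, 0.2991]
tcp_rot: [[0.538, 0.843, 0.001], [0.843, -0.538, -0.0], [0.0, 0.001, -1.0]]
force: [0.5, 0.2, -1.4]
opening: 0.08
grasp_force: 30.1
```

Emit:
drive_tool([
  [[0,0,0],[0,0,0]],
  [[0,0,0],[0,0,0]],
  [[0,0,0],[0,0,0]],
])

```text
time_s: 7.45
position: [0.4515, -0.2733, 0.2992]
tcp_rot: [[0.539, 0.842, -0.001], [0.842, -0.539, 0.001], [0.0, -0.001, -1.0]]
force: [0.4, -0.4, -1.4]
opening: 0.077
grasp_force: 30.1
```

Emit:
drive_tool([
  [[0,0,15],[0,0,0]],
  [[0,0,15],[0,0,0]],
  [[0,0,10],[0,0,0]],
  [[0,0,10],[0,0,0]],
  [[0,0,3],[0,0,0]],
])

```text
time_s: 7.95
position: [0.4517, -0.2738, 0.2453]
tcp_rot: [[0.54, 0.842, -0.001], [0.842, -0.54, 0.001], [0.0, -0.002, -1.0]]
force: [-0.0, 0.9, -1.6]
opening: 0.077
grasp_force: 30.1
```

Emit:
drive_tool([
  [[0,0,2],[0,0,0]],
  [[0,0,1],[0,0,0]],
  [[0,0,1],[0,0,0]],
  [[0,0,0],[0,0,0]],
  [[0,0,0],[0,0,0]],
])

```text
time_s: 8.45
position: [0.4524, -0.2744, 0.2425]
tcp_rot: [[0.54, 0.842, 0.0], [0.842, -0.54, -0.0], [-0.0, 0.001, -1.0]]
force: [0.9, 0.0, -1.5]
opening: 0.081
grasp_force: 30.1
```

Emit:
drive_tool([
  [[0,0,1],[0,0,0]],
  [[0,0,1],[0,0,0]],
  [[0,0,0],[0,0,0]],
  [[0,0,0],[0,0,0]],
])

```text
time_s: 8.85
position: [0.4522, -0.2742, 0.2402]
tcp_rot: [[0.54, 0.842, -0.0], [0.842, -0.54, 0.0], [0.0, -0.0, -1.0]]
force: [1.2, -0.1, -1.1]
opening: 0.077
grasp_force: 30.1
```

Emit:
drive_tool([
  [[0,0,1],[0,0,0]],
  [[0,0,1],[0,0,0]],
  [[0,0,0],[0,0,0]],
  [[0,0,0],[0,0,0]],
])

```text
time_s: 9.25
position: [0.4524, -0.2745, 0.2386]
tcp_rot: [[0.54, 0.842, 0.0], [0.842, -0.54, -0.0], [-0.0, 0.001, -1.0]]
force: [-1.6, 0.0, 2.2]
opening: 0.078
grasp_force: 30.2
```

Contact at the expected seat height. Release and rise.

Emit:
drive_tool([
  [[0,0,0],[0,0,0]],
  [[0,0,0],[0,0,0]],
  [[0,0,0],[0,0,0]],
  [[0,0,0],[0,0,0]],
  [[0,0,0],[0,0,0]],
], gripper=0.45)

```text
time_s: 9.75
position: [0.4522, -0.2742, 0.2382]
tcp_rot: [[0.54, 0.842, -0.0], [0.842, -0.54, 0.0], [0.0, -0.0, -1.0]]
force: [-0.5, -0.1, -0.1]
opening: 0.418
grasp_force: 0.0
```

Emit:
drive_tool([
  [[0,0,-5],[0,0,0]],
  [[0,0,-10],[0,0,0]],
  [[0,0,-15],[0,0,0]],
  [[0,0,-25],[0,0,0]],
  [[0,0,-25],[0,0,0]],
])

```text
time_s: 10.25
position: [0.4522, -0.2742, 0.3197]
tcp_rot: [[0.54, 0.842, 0.0], [0.842, -0.54, -0.0], [0.0, 0.0, -1.0]]
force: [0.4, -0.5, -1.7]
opening: 0.446
grasp_force: 0.0
```

Emit:
drive_tool([
  [[-5,0,-45],[0,0,0]],
  [[-10,-5,-40],[0,0,0]],
  [[0,0,0],[0,0,0]],
  [[0,0,0],[0,0,0]],
])

```text
time_s: 10.65
position: [0.44, -0.2844, 0.405]
tcp_rot: [[0.54, 0.842, 0.003], [0.842, -0.54, -0.002], [-0.001, 0.003, -1.0]]
force: [0.4, -0.3, 0.2]
opening: 0.449
grasp_force: 0.0
```

```bash
python3 snap.py w5; python3 - <<'E'
import cv2,numpy as np
from rig import capture
a=cv2.imread('pics/w5.png')
s=capture('scene')[:,:,::-1];cv2.imwrite('pics/s2.png',s)
b=cv2.resize(s[160:400,240:440],(400,480),interpolation=cv2.INTER_CUBIC)
cv2.imwrite('pics/c5.png',np.hstack([a[:,180:580],b]))
E
```

```text
10.65 [ 0.44   -0.2844  0.405 ] 3.33
```

View pics/c5.png

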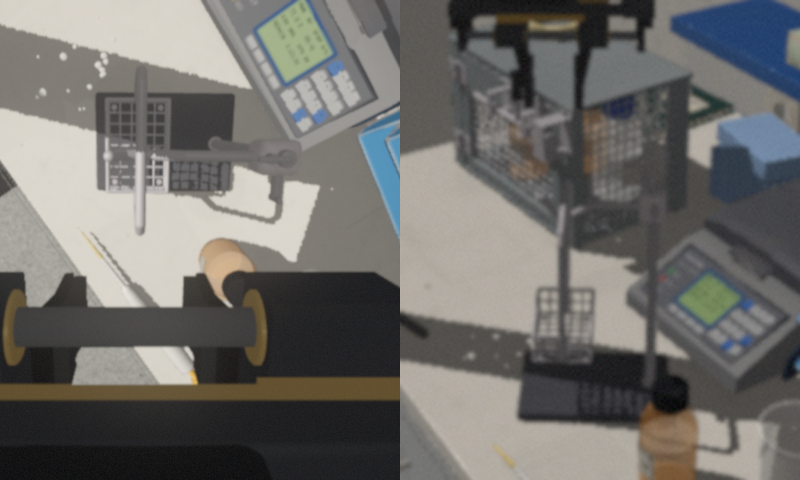

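Basket hangs on the hook, bail in the trough, gripper clear; bottle undisturbed. Now the cage's yaw from the roof outline, then a plan towards the knob.

```bash
python3 - <<'E'
from h import *
np.set_printoptions(precision=4,suppress=True)
im=cv2.imread('pics/top0.png');m=np.zeros((482,642),np.uint8)
b=cv2.GaussianBlur(im,(3,3),0)
cv2.floodFill(b,m,(240,190),255,(6,)*3,(6,)*3,4|(255<<8)|cv2.FLOODFILL_FIXED_RANGE|cv2.FLOODFILL_MASK_ONLY)
m=cv2.morphologyEx(m[1:-1,1:-1],cv2.MORPH_OPEN,np.ones((5,5)))
c=max(cv2.findContours(m,0,2)[0],key=cv2.contourArea);h=cv2.convexHull(c);T=cam('top')
p=cv2.approxPolyDP(h,4,True)[:,0];print(p.tolist())
W=np.array([onz(T,q,.215)[:2] for q in h[:,0]],np.float32);r=cv2.minAreaRect(W*1000);print(r)
E
python3 -c "
from h import *
plan([(.44,-.16,.40,30,4),(.54,.09,.34,0,7)])"
```

```text
[[273, 144], [278, 219], [157, 227], [154, 177], [202, 149]]
((715.9768676757812, 174.3965606689453), (200.89869689941406, 315.66998291015625), 4.432826042175293)
[[26.1, -16.5, 0.6], [-0.001, -0.0, 0.119]]
[[23.9, -19.5, 0.6], [-0.0, -0.0, 0.119]]
[[21.4, -22.2, 0.6], [-0.001, -0.0, 0.12]]
[[18.7, -24.7, 0.7], [-0.0, -0.0, 0.119]]
--
[[30.2, -23.8, 8.6], [-0.0, -0.0, 0.075]]
[[28.4, -26.0, 8.6], [-0.0, -0.0, 0.075]]
[[26.3, -28.0, 8.6], [-0.0, -0.0, 0.075]]
[[24.2, -29.9, 8.6], [-0.0, -0.0, 0.075]]
[[21.9, -31.6, 8.6], [-0.0, 0.0, 0.075]]
[[19.4, -33.2, 8.5], [-0.0, 0.0, 0.074]]
[[16.9, -34.6, 8.6], [-0.0, 0.0, 0.075]]
--
```

Cage yaw ≈ +4.4°, centre (0.716, 0.174). The predicted knob (0.596, 0.0945) agrees with the measured (0.5975, 0.096).

Emit:
drive_tool([
  [[26,-16,0],[0,0,0.12]],
  [[24,-20,0],[0,0,0.12]],
  [[21,-22,0],[0,0,0.12]],
  [[19,-25,0],[0,0,0.12]],
  [[30,-24,9],[0,0,0.07]],
])

```text
time_s: 11.25
position: [0.4538, -0.1237, 0.3935]
tcp_rot: [[0.902, 0.431, -0.002], [0.431, -0.902, 0.0], [-0.001, -0.001, -1.0]]
force: [0.6, 0.2, 0.2]
opening: 0.454
grasp_force: 0.0
```

Emit:
drive_tool([
  [[28,-26,9],[0,0,0.07]],
  [[26,-28,9],[0,0,0.07]],
  [[24,-30,9],[0,0,0.06]],
  [[22,-32,9],[0,0,0.06]],
  [[20,-33,9],[0,0,0.06]],
])

```text
time_s: 11.75
position: [0.5221, 0.0569, 0.347]
tcp_rot: [[0.992, 0.128, -0.004], [0.128, -0.992, 0.0], [-0.004, -0.001, -1.0]]
force: [0.0, -0.8, -0.6]
opening: 0.452
grasp_force: 0.0
```

Emit:
drive_tool([
  [[17,-34,9],[0,0,0.06]],
  [[0,0,0],[0,0,0]],
  [[0,0,0],[0,0,0]],
  [[0,0,0],[0,0,0]],
])

```text
time_s: 12.15
position: [0.5346, 0.0903, 0.3395]
tcp_rot: [[0.997, 0.071, -0.002], [0.071, -0.997, -0.0], [-0.002, 0.0, -1.0]]
force: [0.4, 0.5, -0.2]
opening: 0.451
grasp_force: 0.0
```

```bash
python3 snap.py w6; python3 - <<'E'
from h import *
s=read_state();W=cam('wrist',s);print(s['tcp_rot'].round(3).tolist())
print(proj(W,(.597,.0955,.243)).round(0))
g=cv2.imread('pics/w6.png',0);m=(g<45).astype(np.uint8);m[255:]=0
n,l,st,c=cv2.connectedComponentsWithStats(m)
for i in range(1,n):
    if st[i,4]>150:print(st[i],c[i].round(1),onz(W,c[i],.243).round(4))
E
```

```text
12.15 [0.5346 0.0903 0.3395] 0.92
[[0.998, 0.07, -0.001], [0.07, -0.998, -0.0], [-0.001, 0.0, -1.0]]
[312. 137.]
[ 536    0   40   61 1142] [552.9  25.4] [ 0.6622 -0.0258  0.243 ]
[ 538  153  102  102 4506] [600.3 213.1] [ 0.5659 -0.0742  0.243 ]
```

View pics/w6.png

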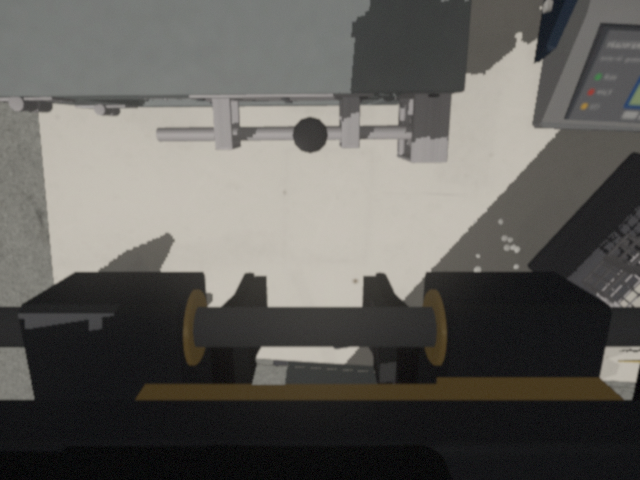

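View 6: knob cap at (310,134), bolt rod level at row 132, keeper at (430,135), gate parallel to image rows. Descend onto the knob.

Emit:
drive_tool([
  [[30,-1,10],[0,0,0]],
  [[34,-1,20],[0,0,0]],
  [[0,0,25],[0,0,0]],
  [[0,0,0],[0,0,0]],
  [[0,0,0],[0,0,0]],
])

```text
time_s: 12.7
position: [0.5983, 0.0964, 0.2853]
tcp_rot: [[0.998, 0.069, -0.002], [0.069, -0.998, -0.0], [-0.002, -0.0, -1.0]]
force: [0.2, 0.5, 0.8]
opening: 0.451
grasp_force: 0.0
```

Emit:
drive_tool([
  [[0,0,20],[0,0,0]],
  [[0,0,20],[0,0,0]],
  [[0,0,20],[0,0,0]],
  [[0,0,0],[0,0,0]],
  [[0,0,0],[0,0,0]],
])

```text
time_s: 13.2
position: [0.5994, 0.0971, 0.227]
tcp_rot: [[0.998, 0.07, 0.002], [0.07, -0.998, -0.0], [0.002, 0.0, -1.0]]
force: [0.2, 0.6, 0.3]
opening: 0.455
grasp_force: 0.0
```

Emit:
drive_tool([
  [[0,0,3],[0,0,0]],
  [[0,0,0],[0,0,0]],
  [[0,0,0],[0,0,0]],
  [[0,0,0],[0,0,0]],
  [[0,0,0],[0,0,0]],
], gripper=0)

```text
time_s: 13.7
position: [0.5993, 0.0974, 0.223]
tcp_rot: [[0.997, 0.071, 0.001], [0.071, -0.997, -0.0], [0.001, 0.0, -1.0]]
force: [-0.3, 0.1, 3.8]
opening: 0.206
grasp_force: 30.0
```

Emit:
drive_tool([
  [[0,0,0],[0,0,0]],
  [[0,0,0],[0,0,0]],
  [[0,0,0],[0,0,0]],
])

```text
time_s: 14.0
position: [0.5993, 0.0974, 0.2229]
tcp_rot: [[0.997, 0.071, 0.001], [0.071, -0.997, 0.0], [0.001, 0.0, -1.0]]
force: [0.4, 0.1, 5.0]
opening: 0.196
grasp_force: 30.0
```

Emit:
drive_tool([
  [[0,0,-3],[0,0,0]],
  [[0,0,-3],[0,0,0]],
  [[0,0,-3],[0,0,0]],
  [[0,0,-3],[0,0,0]],
  [[0,0,0],[0,0,0]],
])

```text
time_s: 14.5
position: [0.599, 0.0974, 0.2345]
tcp_rot: [[0.997, 0.071, 0.0], [0.071, -0.997, 0.0], [0.0, -0.0, -1.0]]
force: [0.8, 0.5, -1.1]
opening: 0.202
grasp_force: 30.0
```

Emit:
drive_tool([
  [[0,-2,0],[0,0,0]],
  [[0,-2,0],[0,0,0]],
  [[0,-2,0],[0,0,0]],
  [[0,0,0],[0,0,0]],
])

```text
time_s: 14.9
position: [0.5984, 0.1037, 0.2342]
tcp_rot: [[0.997, 0.071, -0.0], [0.071, -0.997, 0.0], [-0.0, -0.0, -1.0]]
force: [1.5, 0.5, -1.0]
opening: 0.199
grasp_force: 30.0
```

Emit:
drive_tool([
  [[0,-3,0],[0,0,0]],
  [[0,-3,0],[0,0,0]],
  [[0,-3,0],[0,0,0]],
  [[0,0,0],[0,0,0]],
])

```text
time_s: 15.3
position: [0.5977, 0.1131, 0.2342]
tcp_rot: [[0.997, 0.071, -0.0], [0.071, -0.997, 0.001], [-0.0, -0.001, -1.0]]
force: [1.7, 1.6, -1.7]
opening: 0.203
grasp_force: 30.0
```

Emit:
drive_tool([
  [[0,-4,0],[0,0,0]],
  [[0,-4,0],[0,0,0]],
  [[0,-4,0],[0,0,0]],
  [[0,0,0],[0,0,0]],
])

```text
time_s: 15.7
position: [0.5968, 0.1253, 0.2342]
tcp_rot: [[0.997, 0.071, -0.0], [0.071, -0.997, 0.001], [-0.0, -0.001, -1.0]]
force: [1.2, 0.2, -2.0]
opening: 0.205
grasp_force: 30.0
```

Bolt drawn about 28 mm, with low forces. Next I swing the gate about its hinge.

Emit:
drive_tool([
  [[-5,-1,0],[0,0,0.03]],
  [[-5,-1,0],[0,0,0.03]],
  [[-5,-1,0],[0,0,0.03]],
  [[0,0,0],[0,0,0]],
])

```text
time_s: 16.1
position: [0.5813, 0.1269, 0.2343]
tcp_rot: [[1.0, -0.019, -0.001], [-0.019, -1.0, 0.0], [-0.001, -0.0, -1.0]]
force: [1.2, -1.2, -1.6]
opening: 0.208
grasp_force: 30.0
```

Emit:
drive_tool([
  [[-5,-1,0],[0,0,0.03]],
  [[-5,-1,0],[0,0,0.03]],
  [[-5,-1,0],[0,0,0.03]],
  [[0,0,0],[0,0,0]],
])

```text
time_s: 16.5
position: [0.5667, 0.1305, 0.2343]
tcp_rot: [[0.994, -0.108, -0.0], [-0.108, -0.994, -0.0], [-0.0, 0.0, -1.0]]
force: [0.8, -1.2, -1.8]
opening: 0.206
grasp_force: 30.0
```

Emit:
drive_tool([
  [[-5,-1,0],[0,0,0.03]],
  [[-5,-1,0],[0,0,0.03]],
  [[-5,-1,0],[0,0,0.03]],
  [[-5,-1,0],[0,0,0.03]],
  [[0,0,0],[0,0,0]],
])

```text
time_s: 17.0
position: [0.5477, 0.1375, 0.2343]
tcp_rot: [[0.974, -0.226, -0.0], [-0.226, -0.974, -0.0], [-0.0, 0.0, -1.0]]
force: [1.7, -1.3, -2.9]
opening: 0.205
grasp_force: 30.0
```

Emit:
drive_tool([
  [[-5,-1,0],[0,0,0.03]],
  [[-5,-1,0],[0,0,0.03]],
  [[-5,-1,0],[0,0,0.03]],
  [[-3,0,0],[0,0,0.01]],
  [[0,0,0],[0,0,0]],
])

```text
time_s: 17.5
position: [0.5318, 0.1454, 0.2344]
tcp_rot: [[0.947, -0.322, 0.001], [-0.322, -0.947, 0.001], [0.001, -0.001, -1.0]]
force: [2.3, 0.6, -2.7]
opening: 0.205
grasp_force: 30.0
```

Emit:
drive_tool([
  [[0,0,0],[0,0,0]],
  [[0,0,0],[0,0,0]],
  [[0,0,0],[0,0,0]],
  [[0,0,0],[0,0,0]],
])

```text
time_s: 17.9
position: [0.5318, 0.1451, 0.2344]
tcp_rot: [[0.946, -0.323, 0.001], [-0.323, -0.946, 0.0], [0.001, -0.0, -1.0]]
force: [2.3, 0.3, -1.9]
opening: 0.206
grasp_force: 30.0
```

```bash
python3 snap.py w7; python3 - <<'E'
from h import *
s=read_state();W=cam('wrist',s);p=s['position']
print(p.round(4),s['force'].round(1),s['moment'].round(2),s['opening'])
for H in((.609,.2985),(.6064,.2981)):
    d=p[:2]-H; print('gate angle', np.arctan2(-(d[0]),-d[1])-np.arctan2(.026,.173)+np.radians(4.3), np.hypot(*d))
print('tool yaw',np.degrees(np.arctan2(s['tcp_rot'][1,0],s['tcp_rot'][0,0])))
# bolt rod / gate front and opening visible? look for dominant lines in the free (upper) part
im=cv2.imread('pics/w7.png');e=cv2.Canny(cv2.GaussianBlur(im[:265],(3,3),0),40,120)
L=cv2.HoughLinesP(e,1,np.pi/720,50,minLineLength=70,maxLineGap=6)
for x1,y1,x2,y2 in sorted((l[0] for l in L),key=lambda l:-np.hypot(l[2]-l[0],l[3]-l[1]))[:14]:
    for z in(.2,):
        a,b=onz(W,(x1,y1),z),onz(W,(x2,y2),z); print((x1,y1,x2,y2),a[:2].round(3),b[:2].round(3),'dir',np.degrees(np.arctan2(b[1]-a[1],b[0]-a[0])).round(1))
E
```

```text
17.9 [0.5318 0.1451 0.2344] 0.14
[0.5317 0.1451 0.2343] [ 3.3 -0.2 -2. ] [ 0.13 -0.27 -0.01] 0.20313049777965023
gate angle 0.39274875354280814 0.17176964879388185
gate angle 0.3801690408430409 0.1702556797542132
tool yaw -18.868451818252243
(np.int32(518), np.int32(264), np.int32(580), np.int32(65)) [0.511 0.057] [0.585 0.016] dir -28.8
(np.int32(0), np.int32(200), np.int32(157), np.int32(128)) [0.611 0.259] [0.616 0.184] dir -85.7
(np.int32(245), np.int32(92), np.int32(409), np.int32(87)) [0.618 0.145] [0.598 0.082] dir -107.2
(np.int32(238), np.int32(135), np.int32(384), np.int32(132)) [0.603 0.153] [0.585 0.096] dir -107.7
(np.int32(239), np.int32(126), np.int32(383), np.int32(125)) [0.606 0.152] [0.588 0.096] dir -108.4
(np.int32(280), np.int32(163), np.int32(410), np.int32(161)) [0.587 0.141] [0.57 0.09] dir -107.9
(np.int32(59), np.int32(232), np.int32(187), np.int32(231)) [0.59  0.242] [0.572 0.189] dir -108.3
(np.int32(159), np.int32(164), np.int32(285), np.int32(164)) [0.603 0.189] [0.586 0.139] dir -108.8
(np.int32(281), np.int32(114), np.int32(391), np.int32(114)) [0.605 0.134] [0.591 0.092] dir -108.8
(np.int32(417), np.int32(162), np.int32(517), np.int32(195)) [0.569 0.087] [0.542 0.051] dir -126.5
(np.int32(190), np.int32(184), np.int32(295), np.int32(183)) [0.591 0.18 ] [0.577 0.138] dir -108.3
(np.int32(423), np.int32(158), np.int32(474), np.int32(69)) [0.57  0.084] [0.597 0.056] dir -46.2
(np.int32(331), np.int32(111), np.int32(422), np.int32(109)) [0.6   0.114] [0.589 0.079] dir -107.6
(np.int32(172), np.int32(122), np.int32(256), np.int32(122)) [0.616 0.177] [0.605 0.145] dir -108.8
```

Gate lines lie at −18.3° against the cage's 4.3°, so the gate is about 0.39 rad open. A quick numeric check that the basket hasn't moved, then hand in.

```bash
python3 - <<'E'
from h import *
a=cv2.imread('pics/s2.png').astype(int);b=capture('scene')[:,:,::-1].astype(int)
d=np.abs(a-b).max(2);print('basket',d[260:345,295:345].mean(),'bottle',d[350:400,355:395].mean())
if d[260:345,295:345].mean()<12: print(hand_in())
E
```

```text
basket 32.51811764705882 bottle 13.4575
```

```bash
python3 - <<'E'
from h import *
a=cv2.imread('pics/s2.png',0);b=cv2.cvtColor(capture('scene'),cv2.COLOR_RGB2GRAY);cv2.imwrite('pics/s3.png',b)
ea,eb=[cv2.Laplacian(cv2.GaussianBlur(x,(3,3),0),cv2.CV_32F) for x in(a,b)]
for n,(y0,y1,x0,x1) in dict(tray=(300,345,300,342),bail=(262,305,310,335),bottle=(345,395,355,395)).items():
    r=cv2.matchTemplate(eb[y0-25:y1+25,x0-25:x1+25],ea[y0:y1,x0:x1],cv2.TM_CCOEFF_NORMED);_,m,_,p=cv2.minMaxLoc(r);print(n,m,p[0]-25,p[1]-25, 'mean',a[y0:y1,x0:x1].mean(),b[y0:y1,x0:x1].mean())
E
```

```text
tray 0.4888354241847992 1 0 mean 114.1984126984127 92.48571428571428
bail 0.6016380786895752 0 0 mean 118.19627906976744 91.50325581395349
bottle 0.623969554901123 0 0 mean 87.763 92.6435
```

The tray and bail match at 0–1 px shift. The earlier difference was lighting: that patch is now darker, in shadow. Hand in.

```bash
python3 -c "
from rig import hand_in
print(hand_in())"
```

```text
the job is handed in; nothing more can be done
None
```

Job handed in at about 18 s: the basket hangs on the hook, and the gripper holds the gate by the bolt knob at about 0.39 rad (10 cm at the free edge). The bottle did not move in the camera check; I did not check the timer again, but no move went near it.

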